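# Pack the centrifuge parts for service

## Task

Pack the centrifuge parts for service: build the rotor set in the middle of the deep white box, heaviest lowest (the steel rotor base standing on the box's floor with its hub up, then the aluminium cover lying flat over the hub, then the black rubber gasket over the hub, flat on the cover), and stand the steel bucket upright in the middle of the shallow metal tray with the white tube adapter standing in it, stem up. Set the heavy rotor base and the bucket down, do not drop them; leave the bottle, tube rack and timer where they are.

Things in the scene. Friction and masses are not known exactly. Their poses are not given: they have to be found in the camera images.
- rotor_base_mid (a point): Centre of the steel rotor base (loose, about 0.6 kg): a round flange 60 mm in diameter and 22 mm high with a plain round hub 24 mm in diameter rising 30 mm above its middle; 52 mm high in all. This point is on the axis, 26 mm above the underside; z points up along the hub. Easily gripped across the hub.
- cover_mid (a point): Centre of the aluminium cover (loose, about 80 g): a broad flat pale metal ring, outer diameter 56 mm, bore 34 mm, 14 mm high. This point is on the axis, 7 mm above the underside; z up. Gripped across its outside. The bore drops over the rotor base's hub with 5 mm to spare all round and the ring then rests on the flange.
- gasket_mid (a point): Centre of the black rubber gasket (loose, about 20 g, stiff): a narrow flat ring, outer diameter 46 mm, bore 34 mm, 10 mm high. This point is on the axis, 5 mm above the underside; z up. Gripped across its outside. It too drops over the hub, onto the cover.
- bucket_mid (a point): Centre of the steel centrifuge bucket (loose, about 0.3 kg): an open round cup, outer diameter 58 mm, 40 mm high, wall 4 mm (inside 50 mm wide), bottom 4 mm thick. This point is on the axis, 20 mm above the underside; z points up to the mouth. Gripped across its outside.
- adapter_mid (a point): Centre of the white plastic tube adapter (loose, about 50 g): a round body 40 mm in diameter and 38 mm high with six dark tube holes in its top and a round stem 16 mm in diameter rising 28 mm from the middle; 66 mm high in all. This point is on the axis, 33 mm above the underside (5 mm below the foot of the stem); z points up along the stem. Gripped by the stem. Its body fits into the bucket with 5 mm to spare all round.
- deep_box: The deep white plastic box, fixed to the bench, open on top: 160 x 160 mm outside, 45 mm high, walls and floor 5 mm thick. Origin at the centre of its underside (on the bench); x and y along its sides, z up.
- tray: The shallow grey metal tray, fixed to the bench, open on top: 180 mm (its x) by 150 mm (its y) outside, 22 mm high, walls and floor 3 mm thick. Origin at the centre of its underside (on the bench); z up.
- bottle_mid (a point): Bystander, leave alone: white reagent bottle with a red cap, 64 mm in diameter, 130 mm high. This point is half-way up.
- rack_mid (a point): Bystander, leave alone: orange tube rack block, 60 x 160 x 35 mm high, with two rows of dark holes. This point is half-way up; y along its length.
- timer_mid (a point): Bystander, leave alone: flat grey bench timer, 60 x 80 x 22 mm high. This point is half-way up.
Mind the look-alikes: they are no part of the job. Leave any green look-alike of the part that bears adapter_mid alone. There is more than one size of the part that bears cover_mid; the job needs the smaller.

How it is judged:
At the end, for the whole second after the job is handed in: Rotor base on the deep box's floor and bucket on the tray's floor, each within 15 mm of its centre; cover on the flange, gasket on the cover, adapter on the bucket's floor, each within 8 mm of the axis below it and 3 to 4 mm of its seated height; all upright (0.1 rad) and at rest (horizontal distance between rotor_base_mid and deep_box below 0.015 m and z of rotor_base_mid in the frame of deep_box between 0.027 and 0.035 m and angle between each of rotor_base_mid, cover_mid, gasket_mid, bucket_mid, adapter_mid's own z axis and vertical below 0.1 rad and linear speed of each of rotor_base, cover, gasket, bucket, adapter below 0.02 m/s and angular speed of each of rotor_base, cover, gasket, bucket, adapter below 0.2 rad/s and horizontal distance between each of cover_mid, gasket_mid and rotor_base_mid below 0.008 m and z of cover_mid in the frame of rotor_base_mid between 0 and 0.006 m and z of gasket_mid in the frame of rotor_base_mid between 0.012 and 0.018 m and horizontal distance between bucket_mid and tray below 0.015 m and z of bucket_mid in the frame of tray between 0.019 and 0.027 m and horizontal distance between adapter_mid and bucket_mid below 0.008 m and z of adapter_mid in the frame of bucket_mid between 0.013 and 0.021 m); the robot touches nothing.
It fails at once if a bystander (bottle, tube rack or timer) is moved by more than 30 mm (distance of any of bottle_mid, rack_mid, timer_mid from where it was at the start of the episode above 0.03 m).
It fails at once if the rotor base or the bucket is dropped (it comes down on the box's or the tray's floor faster than 0.5 m/s, as from a fall of over about 13 mm) ((horizontal distance between rotor_base_mid and deep_box below 0.05 m and z of rotor_base_mid in the frame of deep_box below 0.061 m and linear speed of rotor_base above 0.5 m/s) or (horizontal distance between bucket_mid and tray below 0.05 m and z of bucket_mid in the frame of tray below 0.053 m and linear speed of bucket above 0.5 m/s)).
It also fails if it takes over 136 s, if anything falls off the work surface, if the arm or the gripper's body presses on something with over 40 N, if the wrist force passes 120 N, or if a joint passes its speed limit or range.

## Robot

A 6-joint arm with a two-finger parallel gripper is mounted at the origin on the work surface. World frame = base frame: x ahead of the robot, y to its left, z up, the work surface at z = 0. Lengths are in m, angles in rad, forces in N, time in s.
With the tool pointing down it reaches from about 0.35 to 0.975 m from the base axis. Payload 4.9 kg.
Tool frame: the origin (TCP) lies at the very end of the fingers, on their centre line; the grasp point (between the pads) lies 19 mm behind it; z points along the fingers, y is the line along which they close (so a half turn about z gives the same grasp; the last joint's range is limited). The gripper opens to 85 mm and grips with 20 to 120 N. Pads are 22 mm wide; open, the fingers measure 114 mm over their backs; the gripper's body (76 mm by 85 mm) begins 54 mm behind the grasp point. The pads swing forward as they close: fully open they stand 13 mm farther back than shut.
Start: joints at [-1.357, 0.053, 1.613, -0, 1.476, -0.119], TCP at [0.204, -0.591, 0.231] pointing down, gripper open.
Joint ranges: [-3.01, 3.01], [-1.01, 2.22], [0.06, 2.58], [-1.02, 4.17], [0.09, 2.62], [-3.14, 3.14]. Speed limits (rad/s): [2.57, 2.57, 3.14, 3.14, 3.14, 3.14].

## Interface

Orientations are given as a rotation vector (axis times angle).
In Python, from station import * gives the robot as it stands.
- The arm moves only by the shell command python3 -m crank 'ROWS' [OPENING] [FORCE]. ROWS is JSON, a list of rows, each an object with "offset": the shift along the tool's x, y, z in m, a list of three; "twist": the turn, a rotation vector about the tool's x, y, z in degrees, a list of three. In form: [{"offset": [x, y, z], "twist": [rx, ry, rz]}, ...]. A call has 1 to 20 rows; each row is the pose to reach, as a shift and turn from the pose commanded when the call began, along the tool's axes at that moment; what a row does not reach only later rows make up. A row lasts 1/8 s, in which the tool goes at most 62.5 mm and 10.7 degrees, less where a joint would pass 70% of its speed; a pose out of reach is approached as far as the arm can. A call with a gripper value outside its range is refused whole. OPENING is the opening, from 0 (shut) to 1 (fully open), set as the call begins (- or left out, the last holds). The fingers move at their own pace and stop on an object; FORCE is the grip in N (left out, the last holds). Time passes only in rows, so rows that repeat a pose let the fingers close. It gives the time, the measured TCP pose, the force, the opening and the grip force at its end, in the units of the state.
- get_obs(): the state, without advancing time (a new reading comes with each control period).
- get_image(name): name is "scene" or "side" or "wrist"; returns the picture (420x560x3 uint8, red, green, blue); there is no depth.
- get_calibration(name): a dict with "intrinsics" (3x3 intrinsics, pixels), "world_from_camera" (4x4, takes a point from camera to world coordinates); the wrist camera has in their place "tool_from_camera" (4x4, takes a point from camera to tool coordinates, whose origin is the TCP and whose axes are the flange's). Camera axes: x right, y up, looking along -z (the intrinsics and any distortion apply to the point x, -y, -z); pixel columns grow to the right and rows downward; lengths in m; the calibration is good to about 2 mm. A picture is of the moment at which its call begins: read the wrist's pose just before it. get_calibration takes no time and is no camera call.
- finish_job(): hands the job in; it is judged then, once.
Trained networks look in the newest picture that a camera, given by its name, has taken for a name from the list of things; names that differ only in an ending like _2 or _b are one class to them, and where a whole thing is asked for, a point or a joint stands for the part that bears it (a point fixed in the world has none). Each returns a list of dicts, best first, with "confidence" (0 to 1); they miss things now and then, are a little off and sometimes report something else, mostly with a low value. They report only what shows in the picture. A call takes as long as a camera call. They do not tell look-alikes from the thing itself.
- cut_out(query, camera): "region" (420x560 bool, what is visible of it) and "rect" ([centre column, centre row, width, height] in pixels, round what is visible of it).
The state is a dict: "t": time; "q": joint angles; "dq": joint speeds; "effort": joint torques, N m; "tool_pos": TCP position; "tool_rot": TCP orientation; "contact_force": force on the tool from outside, world axes, zero at the start; "wrist_torque": the same for the moment, N m; "opening": finger opening in m; "grip_force": force on a finger pad.
Only numpy, scipy, OpenCV 4.12 (cv2) and the standard library are available. Lean on these libraries where they do the work, as an engineer would, in place of code of your own. Each camera call takes 0.05 s, during which the arm holds its last target. There are 200 camera calls.

## Working session

There is one attempt and no reset: what is moved stays moved. The work goes in short steps, Python scripts to look and compute and a shell command to move; the robot and the scene stay as the last step left them, time stands still between calls to the robot, and variables do not carry over. Pictures are saved under pics/ and viewed, at most 14 in all, crops included, and the job is handed in when it is done.

```bash
ls; mkdir -p pics
python3 - <<'E'
from station import *
import cv2,numpy as np
print(get_obs())
for n in("scene","side"):
    cv2.imwrite(f"pics/{n}0.png",get_image(n)[:,:,::-1]); print(n,get_calibration(n))
print(get_calibration("wrist"))
E
```

```text
pics
{'t': 0.0, 'q': array([-1.35702526e+00,  5.33792049e-02,  1.61428941e+00,  3.58928779e-05,
        1.47598885e+00, -1.18984689e-01]), 'dq': array([-1.33347464e-04, -1.67981911e-03, -1.38833487e-03,  1.29669210e-04,
        6.13090508e-04, -3.50419317e-05]), 'effort': array([ 1.57390873e-04, -3.93684912e+01, -3.70175242e+01, -8.83266648e-05,
        7.11389715e-03,  6.76430176e-06]), 'tool_pos': array([ 0.20404266, -0.59010234,  0.2300519 ]), 'tool_rot': array([-3.09617592e+00, -5.19936199e-01,  9.75346613e-05]), 'contact_force': array([ 0.02091155,  0.34410019, -0.85075309]), 'wrist_torque': array([ 0.01126085,  0.01186115, -0.02077522]), 'grip_force': 0.0, 'opening': 0.08556646032651982}
scene {'intrinsics': array([[538.42013296,   0.        , 275.17606846],
       [  0.        , 538.42013296, 217.08658904],
       [  0.        ,   0.        ,   1.        ]]), 'world_from_camera': array([[ 0.86519674, -0.30592389,  0.39729735,  1.17470126],
       [ 0.50092191,  0.49157011, -0.71234546, -1.02593669],
       [ 0.02262399,  0.81533392,  0.57854884,  0.908959  ],
       [ 0.      
[... 319 characters left out ...]
199, -0.49960613,  0.82540735,  1.45430816],
       [-0.0027472 ,  0.85587615,  0.51717354,  0.98923055],
       [ 0.        ,  0.        ,  0.        ,  1.        ]])}
{'intrinsics': array([[300.01399989,   0.        , 277.66018314],
       [  0.        , 300.01399989, 212.18220162],
       [  0.        ,   0.        ,   1.        ]]), 'tool_from_camera': array([[ 4.91028625e-05,  9.44167141e-01,  3.29466853e-01,
         8.49160275e-02],
       [ 9.99999984e-01,  1.08138019e-05, -1.80026906e-04,
         1.85916326e-04],
       [-1.73538278e-04,  3.29466857e-01, -9.44167125e-01,
        -1.42449992e-01],
       [ 0.00000000e+00,  0.00000000e+00,  0.00000000e+00,
         1.00000000e+00]])}
```

View pics/scene0.png

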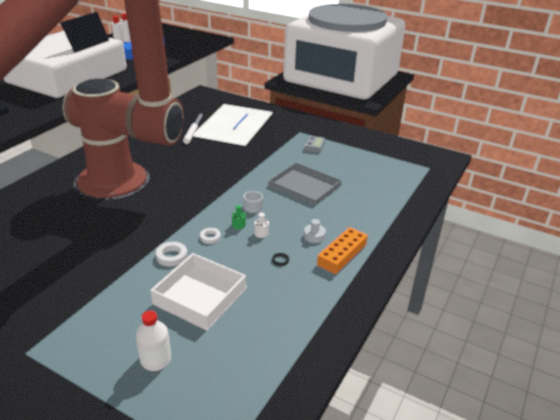

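View pics/side0.png

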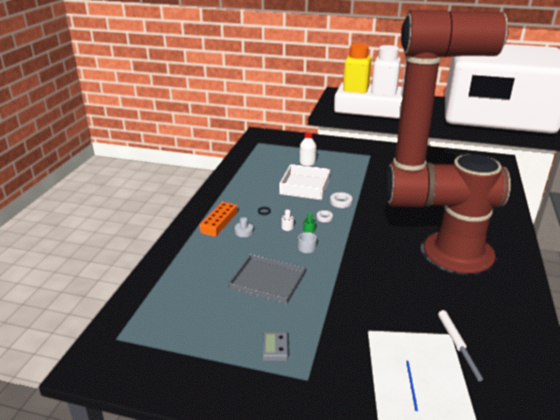

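Candidates in scene view:
- Adapter: white (262,226), green look-alike (239,218). I choose white.
- Cover: large ring (171,254), small ring (210,236). I choose the small one.
- Gasket: only the black ring (280,259).
- Rotor base: (315,232). Bucket: (253,202).

```bash
cat > h.py <<'E'
from station import *
import cv2,numpy as np
from scipy.optimize import minimize
from scipy.spatial.transform import Rotation as R
def rnd(*p): # (radius,z0,z1)
    a=np.linspace(0,2*np.pi,48,endpoint=False)
    return [np.array([[r*np.cos(t),r*np.sin(t),z] for z in(z0,z1) for t in a]) for r,z0,z1 in p]
def blk(x,y,h): return [np.array([[i*x/2,j*y/2,z] for i in(-1,1) for j in(-1,1) for z in(0,h)])]
M=dict(rotor_base_mid=rnd((.03,0,.022),(.012,.022,.052)),cover_mid=rnd((.028,0,.014)),gasket_mid=rnd((.023,0,.01)),
 bucket_mid=rnd((.029,0,.04)),adapter_mid=rnd((.02,0,.038),(.008,.038,.066)),deep_box=blk(.16,.16,.045),tray=blk(.18,.15,.022),
 bottle_mid=rnd((.032,0,.09),(.015,.09,.13)),rack_mid=blk(.06,.16,.035),timer_mid=blk(.06,.08,.022))
def cam(n,obs=None):
    c=get_calibration(n)
    if n!="wrist": return c["intrinsics"],c["world_from_camera"]
    T=np.eye(4);T[:3,:3]=R.from_rotvec(obs["tool_rot"]).as_matrix();T[:3,3]=obs["tool_pos"]
    return c["intrinsics"],T@c["tool_from_camera"]
def proj(K,W,P):
    p=(np.asarray(P)-W[:3,3])@W[:3,:3]
    q=np.c_[p[:,0],-p[:,1],-p[:,2]]@K.T
    return q[:,:2]/q[:,2:]
def ray(K,W,uv,z):
    d=np.linalg.inv(K)@[uv[0],uv[1],1]; d=W[:3,:3]@[d[0],-d[1],-d[2]]
    return W[:3,3]+d*(z-W[2,3])/d[2]
def render(K,W,name,s,z):
    m=np.zeros((420,560),np.uint8);c,n=np.cos(s[2]),np.sin(s[2])
    for P in M[name]:
        Q=P@np.array([[c,n,0],[-n,c,0],[0,0,1]])+[s[0],s[1],z]
        uv=proj(K,W,Q).astype(np.float32)
        cv2.fillConvexPoly(m,np.round(cv2.convexHull(uv)*16).astype(np.int32),255,cv2.LINE_AA,4)
    return m/255.
def fit(name,K,W,reg,z=0,yaw0=None):
    """position (x,y[,yaw]) on height z by outline overlap"""
    r=reg.astype(np.uint8); cs,_=cv2.findContours(r,cv2.RETR_EXTERNAL,cv2.CHAIN_APPROX_NONE)
    f=np.zeros((420,560),np.uint8);cv2.drawContours(f,[max(cs,key=cv2.contourArea)],-1,1,-1)
    v,u=np.nonzero(f);p=ray(K,W,(u.mean(),v.mean()),z+max(q[:,2].max() for q in M[name])/2)
    def cost(s):
        m=render(K,W,name,s,z); return 1-np.minimum(m,f).sum()/np.maximum(m,f).sum()
    best=None
    for y in ([0] if yaw0 is None else yaw0):
        sim=np.array([[p[0],p[1],y]]*4); sim[1,0]+=.01;sim[2,1]+=.01;sim[3,2]+=.2 if yaw0 is not None else 1e-6
        b=minimize(cost,sim[0],method="Nelder-Mead",options=dict(initial_simplex=sim,xatol=1e-5,fatol=1e-5))
        if best is None or b.fun<best.fun: best=b
    return best.x,1-best.fun
def look(names,c,zs={}):
    o=get_obs();im=get_image(c);K,W=cam(c,o)
    for n in names:
        for d in cut_out(n,c)[:3]:
            if d["confidence"]<.3 or d["region"].sum()<20: continue
            s,q=fit(n,K,W,d["region"],zs.get(n,0),np.arange(0,3.1,.4) if len(M[n][0])==8 else None)
            print(c,n,round(d["confidence"],2),np.round(d["rect"]).astype(int),np.round(s,4),"iou",round(q,3))
    return im
def tool(xy,z=None):
    o=get_obs();Rm=R.from_rotvec(o["tool_rot"]).as_matrix()
    d=np.array([xy[0],xy[1],o["tool_pos"][2] if z is None else z])-o["tool_pos"]
    return np.round(Rm.T@d,4)
E
python3 - <<'E'
from h import *
for c in("scene","side"): look(M,c)
E
```

```text
scene rotor_base_mid 0.66 [314 232  18  21] [ 0.6882  0.0735 -0.    ] iou 0.781
scene cover_mid 0.9 [173 256  28  27] [ 0.411  -0.2116 -0.    ] iou 0.66
scene cover_mid 0.59 [211 237  17  14] [ 0.4469 -0.0863  0.    ] iou 0.756
scene bucket_mid 0.53 [255 203  17  22] [0.4678 0.1031 0.    ] iou 0.835
scene adapter_mid 0.71 [263 224  15  24] [ 0.5583  0.0029 -0.    ] iou 0.833
scene adapter_mid 0.7 [239 220  16  28] [ 0.4838  0.0023 -0.    ] iou 0.803
scene deep_box 0.98 [198 294  95  76] [ 0.5609 -0.2864  3.1538] iou 0.941
scene tray 0.9 [306 183  74  43] [0.5442 0.2939 3.0103] iou 0.926
scene tray 0.7 [197 295  96  77] [ 0.5566 -0.2768  1.5755] iou 0.873
scene bottle_mid 0.71 [154 342  31  58] [ 0.5931 -0.4873  0.    ] iou 0.885
scene rack_mid 0.66 [344 254  50  44] [0.7887 0.0385 3.0514] iou 0.926
scene timer_mid 0.67 [314 143  17  15] [0.4519 0.5447 3.5086] iou 0.796
side rotor_base_mid 0.69 [245 230  16  19] [0.6881 0.0721 0.    ] iou 0.734
side cover_mid 0.62 [342 200  22  14] [ 0.4105 -0.2035 -0.    ] iou 0.621
side cover_mid 0.5 [323 216  10  13] [ 0.448  -0.0904  0.    ] iou 0.75
side gasket_mid 0.44 [265 210  12   7] [ 0.6574 -0.069   0.    ] iou 0.742
side bucket_mid 0.62 [306 244  23  21] [0.4661 0.105  0.    ] iou 0.866
side adapter_mid 0.73 [306 150  15  33] [ 0.593  -0.5247  0.    ] iou 0.336
side adapter_mid 0.64 [308 221  17  21] [0.4822 0.0006 0.    ] iou 0.858
side adapter_mid 0.57 [288 219  10  19] [0.5545 0.005  0.    ] iou 0.788
side deep_box 0.87 [305 182  45  35] [ 0.5567 -0.2898  1.6249] iou 0.909
side tray 0.8 [266 280  75  48] [ 0.5417  0.2914 -0.1254] iou 0.935
side bottle_mid 0.93 [308 151  17  29] [ 0.596  -0.5003  0.    ] iou 0.815
side rack_mid 0.84 [218 220  37  34] [ 0.7858  0.0359 -0.1003] iou 0.919
side timer_mid 0.74 [276 347  24  32] [0.4487 0.544  3.4034] iou 0.881
```

Run:
```python
from h import *
print(tool((0.688,0.073),.20))
im=get_image("scene")
c=cv2.resize(im[180:290,150:360,::-1],None,fx=3.7,fy=3.7,interpolation=cv2.INTER_CUBIC)
cv2.imwrite("pics/crop1.png",c)
```

```text
[ 0.6741 -0.4692  0.0313]
```

View pics/crop1.png

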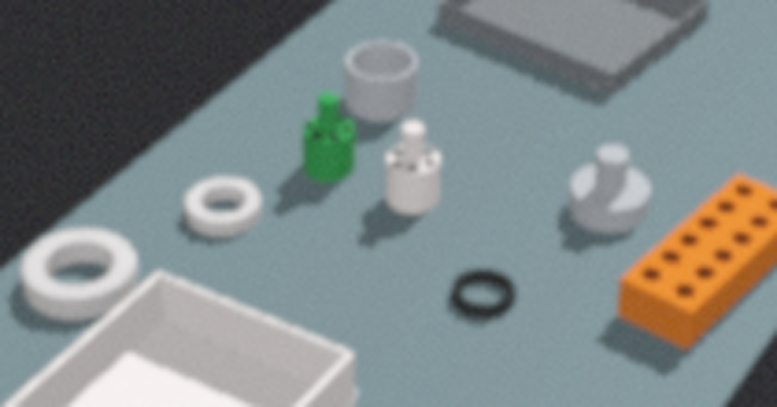

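The crop confirms the choices: base at crop (610,195), white adapter (413,170), smaller ring (222,205) against the larger one at (80,272), gasket (482,295), bucket (381,80), green look-alike (329,140).

```bash
python3 -m crank '[{"offset":[0.05,-0.034,0],"twist":[0,0,9]},{"offset":[0.1,-0.07,0.0],"twist":[0,0,19.1]},{"offset":[0.15,-0.104,0.01],"twist":[0,0,19.1]},{"offset":[0.2,-0.139,0.01],"twist":[0,0,19.1]},{"offset":[0.25,-0.174,0.02],"twist":[0,0,19.1]},{"offset":[0.3,-0.209,0.02],"twist":[0,0,19.1]},{"offset":[0.35,-0.244,0.02],"twist":[0,0,19.1]},{"offset":[0.4,-0.278,0.02],"twist":[0,0,19.1]},{"offset":[0.45,-0.313,0.03],"twist":[0,0,19.1]},{"offset":[0.5,-0.348,0.03],"twist":[0,0,19.1]},{"offset":[0.55,-0.383,0.03],"twist":[0,0,19.1]},{"offset":[0.6,-0.418,0.03],"twist":[0,0,19.1]},{"offset":[0.65,-0.452,0.03],"twist":[0,0,19.1]},{"offset":[0.674,-0.469,0.031],"twist":[0,0,19.1]},{"offset":[0.674,-0.469,0.031],"twist":[0,0,19.1]},{"offset":[0.674,-0.469,0.031],"twist":[0,0,19.1]}]' 1
python3 - <<'E'
from h import *
im=look(["rotor_base_mid","gasket_mid","adapter_mid","rack_mid"],"wrist")
cv2.imwrite("pics/w1.png",im[:,:,::-1]);print(tool((0.688,0.073),.02))
E
```

```text
t: 3.25
tool_pos: [0.6877, 0.0723, 0.2001]
tool_rot: [3.141, -0.001, -0.001]
contact_force: [-0.1, -0.2, -0.9]
opening: 0.0856
grip_force: 0.0
wrist rotor_base_mid 0.98 [278 187  55  54] [0.6868 0.0723 0.    ] iou 0.938
wrist gasket_mid 0.91 [396 209  43  39] [ 0.6576 -0.068   0.    ] iou 0.914
wrist gasket_mid 0.3 [373 351   6  19] [ 0.4373 -0.0578  0.    ] iou 0.164
wrist adapter_mid 0.97 [330 299  36  50] [0.5542 0.0058 0.    ] iou 0.899
wrist adapter_mid 0.92 [328 344  32  54] [0.478  0.0046 0.    ] iou 0.895
[ 0.0003 -0.0012  0.1806]
```

View pics/w1.png

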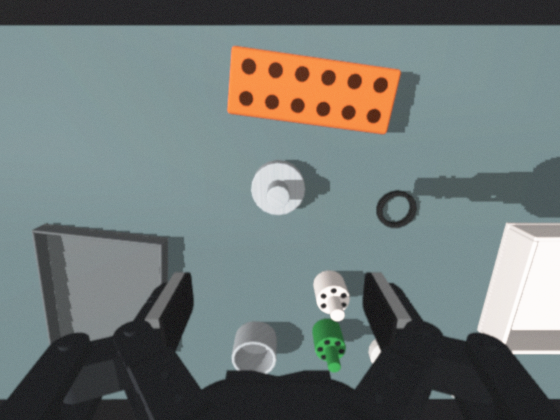

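The wrist view (world x up the picture) shows the base at (278,187), gasket (397,209), white adapter (331,292), all agreeing with the fits.

```bash
python3 -m crank '[{"offset":[-0.001,0,0.05],"twist":[0,0,0]},{"offset":[-0.001,0,0.1],"twist":[0,0,0]},{"offset":[-0.001,0,0.14],"twist":[0,0,0]},{"offset":[-0.001,0,0.165],"twist":[0,0,0]},{"offset":[-0.001,0,0.174],"twist":[0,0,0]},{"offset":[-0.001,0,0.174],"twist":[0,0,0]}]' 1
python3 -m crank '[{"offset":[0,0,0],"twist":[0,0,0]},{"offset":[0,0,0],"twist":[0,0,0]},{"offset":[0,0,0],"twist":[0,0,0]},{"offset":[0,0,0],"twist":[0,0,0]},{"offset":[0,0,0],"twist":[0,0,0]},{"offset":[0,0,0],"twist":[0,0,0]}]' 0 80
```

```text
t: 4.25
tool_pos: [0.6869, 0.0724, 0.0264]
tool_rot: [3.142, -0.002, -0.0]
contact_force: [-0.2, -0.4, 0.8]
opening: 0.0853
grip_force: 0.0
t: 5.0
tool_pos: [0.6875, 0.0724, 0.0274]
tool_rot: [3.141, -0.001, 0.002]
contact_force: [-1.2, -1.9, 5.5]
opening: 0.0216
grip_force: 78.5
```

```bash
python3 -m crank '[{"offset":[0,0,-0.02],"twist":[0,0,0]},{"offset":[0,0,-0.05],"twist":[0,0,0]},{"offset":[0,0,-0.09],"twist":[0,0,0]},{"offset":[-0.005,0.015,-0.12],"twist":[0,0,0]},{"offset":[-0.018,0.05,-0.14],"twist":[0,0,0]},{"offset":[-0.032,0.09,-0.14],"twist":[0,0,0]},{"offset":[-0.046,0.13,-0.14],"twist":[0,0,0]},{"offset":[-0.061,0.17,-0.14],"twist":[0,0,0]},{"offset":[-0.075,0.21,-0.14],"twist":[0,0,0]},{"offset":[-0.089,0.25,-0.14],"twist":[0,0,0]},{"offset":[-0.103,0.29,-0.14],"twist":[0,0,0]},{"offset":[-0.117,0.33,-0.14],"twist":[0,0,0]},{"offset":[-0.128,0.36,-0.14],"twist":[0,0,0]},{"offset":[-0.128,0.36,-0.14],"twist":[0,0,0]},{"offset":[-0.128,0.36,-0.14],"twist":[0,0,0]}]'
python3 - <<'E'
from h import *
im=look(["deep_box","cover_mid"],"wrist")
cv2.imwrite("pics/w2.png",im[:,:,::-1]);print(get_obs()["tool_pos"])
E
```

```text
t: 6.88
tool_pos: [0.5583, -0.2862, 0.1654]
tool_rot: [-3.14, 0.001, 0.002]
contact_force: [-0.4, 1.0, -5.4]
opening: 0.0214
grip_force: 79.2
wrist deep_box 0.75 [278 194 193 173] [ 0.5592 -0.2867 -0.007 ] iou 0.766
wrist cover_mid 0.75 [199 296  50  23] [ 0.4243 -0.198   0.    ] iou 0.403
wrist cover_mid 0.62 [104 289  52  45] [ 0.4442 -0.0846  0.    ] iou 0.906
[ 0.55893916 -0.28595919  0.16595087]
```

View pics/w2.png

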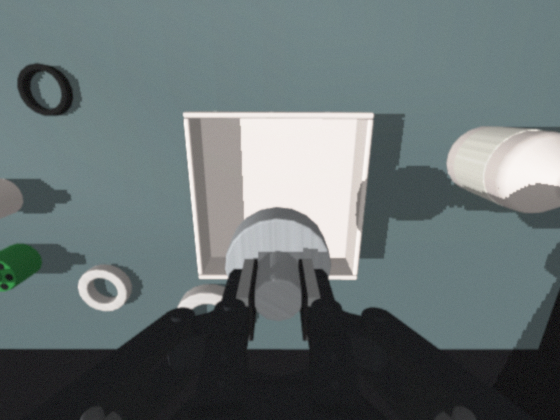

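The box is empty and square to the axes (rim from (185,113) to (372,277)), and the base hangs upright over its middle.

```bash
python3 -m crank '[{"offset":[0,0.001,0.03],"twist":[0,0,0]},{"offset":[0,0.001,0.06],"twist":[0,0,0]},{"offset":[0,0.001,0.09],"twist":[0,0,0]},{"offset":[0,0.001,0.11],"twist":[0,0,0]},{"offset":[0,0.001,0.12],"twist":[0,0,0]},{"offset":[0,0.001,0.125],"twist":[0,0,0]},{"offset":[0,0.001,0.128],"twist":[0,0,0]},{"offset":[0,0.001,0.131],"twist":[0,0,0]},{"offset":[0,0.001,0.133],"twist":[0,0,0]},{"offset":[0,0.001,0.133],"twist":[0,0,0]}]'
```

```text
t: 8.28
tool_pos: [0.5588, -0.2882, 0.0333]
tool_rot: [3.142, -0.001, 0.0]
contact_force: [0.4, -0.6, -5.2]
opening: 0.0216
grip_force: 79.4
```

Not touching yet; ease down in 1 mm steps.

```bash
python3 -m crank '[{"offset":[0,0,0.001],"twist":[0,0,0]},{"offset":[0,0,0.001],"twist":[0,0,0]},{"offset":[0,0,0.002],"twist":[0,0,0]},{"offset":[0,0,0.002],"twist":[0,0,0]}]'
```

```text
t: 8.78
tool_pos: [0.5589, -0.2883, 0.0324]
tool_rot: [3.142, -0.001, -0.0]
contact_force: [-4.9, 1.9, 3.7]
opening: 0.0213
grip_force: 79.8
```

```bash
python3 -m crank '[{"offset":[0,0,0],"twist":[0,0,0]},{"offset":[0,0,0],"twist":[0,0,0]},{"offset":[0,0,0],"twist":[0,0,0]},{"offset":[0,0,-0.01],"twist":[0,0,0]},{"offset":[0,0,-0.04],"twist":[0,0,0]},{"offset":[0,0,-0.09],"twist":[0,0,0]},{"offset":[-0.02,-0.035,-0.12],"twist":[0,0,0]},{"offset":[-0.04,-0.07,-0.12],"twist":[0,0,0]},{"offset":[-0.06,-0.105,-0.12],"twist":[0,0,0]},{"offset":[-0.08,-0.14,-0.12],"twist":[0,0,0]},{"offset":[-0.1,-0.175,-0.12],"twist":[0,0,0]},{"offset":[-0.113,-0.201,-0.12],"twist":[0,0,0]},{"offset":[-0.113,-0.201,-0.12],"twist":[0,0,0]},{"offset":[-0.113,-0.201,-0.12],"twist":[0,0,0]}]' 1
python3 - <<'E'
from h import *
im=look(["cover_mid"],"wrist")
look(["rotor_base_mid","cover_mid"],"scene",{"rotor_base_mid":.005})
look(["rotor_base_mid","cover_mid"],"side",{"rotor_base_mid":.005})
E
```

```text
t: 10.52
tool_pos: [0.4465, -0.0877, 0.1521]
tool_rot: [3.141, -0.001, 0.002]
contact_force: [-0.5, -0.1, -0.6]
opening: 0.0853
grip_force: 0.0
wrist cover_mid 0.65 [392 235  83  81] [ 0.4171 -0.2091 -0.    ] iou 0.547
wrist cover_mid 0.64 [274 199  56  55] [ 0.4446 -0.0856  0.    ] iou 0.917
scene rotor_base_mid 0.76 [200 291  24  27] [ 0.5606 -0.2896 -0.    ] iou 0.839
scene cover_mid 0.83 [172 255  29  23] [ 0.4135 -0.2106  0.    ] iou 0.554
scene cover_mid 0.76 [209 239  15  17] [ 0.448  -0.0869  0.    ] iou 0.805
side rotor_base_mid 0.55 [306 181  10  14] [ 0.5608 -0.315   0.    ] iou 0.491
side cover_mid 0.58 [325 214  11  14] [ 0.4453 -0.0878  0.    ] iou 0.74
side cover_mid 0.49 [340 199  22  12] [ 0.4026 -0.2132 -0.    ] iou 0.691
```

```bash
python3 -m crank '[{"offset":[-0.001,-0.001,0.05],"twist":[0,0,0]},{"offset":[-0.001,-0.001,0.1],"twist":[0,0,0]},{"offset":[-0.001,-0.001,0.13],"twist":[0,0,0]},{"offset":[-0.001,-0.001,0.145],"twist":[0,0,0]},{"offset":[-0.001,-0.001,0.15],"twist":[0,0,0]},{"offset":[-0.001,-0.001,0.15],"twist":[0,0,0]}]' 1
python3 -m crank '[{"offset":[0,0,0],"twist":[0,0,0]},{"offset":[0,0,0],"twist":[0,0,0]},{"offset":[0,0,0],"twist":[0,0,0]},{"offset":[0,0,0],"twist":[0,0,0]}]' 0 40
```

```text
t: 11.68
tool_pos: [0.4458, -0.0864, 0.0022]
tool_rot: [3.141, -0.001, 0.002]
contact_force: [-0.1, -0.6, 0.2]
opening: 0.0852
grip_force: 0.0
t: 12.18
tool_pos: [0.446, -0.0864, 0.0032]
tool_rot: [3.141, -0.0, 0.002]
contact_force: [-2.6, 0.5, 7.0]
opening: 0.0538
grip_force: 40.5
```

```bash
python3 -m crank '[{"offset":[0,0,-0.03],"twist":[0,0,0]},{"offset":[0,0,-0.08],"twist":[0,0,0]},{"offset":[0.02,0.035,-0.12],"twist":[0,0,0]},{"offset":[0.04,0.07,-0.13],"twist":[0,0,0]},{"offset":[0.06,0.105,-0.13],"twist":[0,0,0]},{"offset":[0.08,0.14,-0.13],"twist":[0,0,0]},{"offset":[0.1,0.175,-0.13],"twist":[0,0,0]},{"offset":[0.113,0.202,-0.13],"twist":[0,0,0]},{"offset":[0.113,0.202,-0.13],"twist":[0,0,0]},{"offset":[0.113,0.202,-0.13],"twist":[0,0,0]}]'
python3 - <<'E'
from h import *
o=get_obs();print(o["tool_pos"],o["opening"])
im=get_image("wrist");cv2.imwrite("pics/w3.png",im[:,:,::-1])
E
```

```text
t: 13.42
tool_pos: [0.5574, -0.2876, 0.1311]
tool_rot: [-3.141, 0.001, 0.001]
contact_force: [-0.6, -0.2, -1.1]
opening: 0.0537
grip_force: 42.5
[ 0.55741899 -0.28757231  0.13112531] 0.05373470228780244
```

View pics/w3.png

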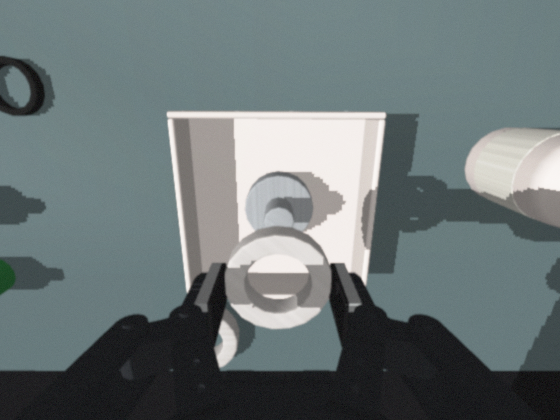

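The cover is held level (centre (278,278)); the base stands upright in the box with flange at (279,205). Check the offsets.

Run:
```python
from h import *
im=look(["cover_mid","rotor_base_mid"],"wrist",{"cover_mid":.128,"rotor_base_mid":.005})
K,W=cam("wrist",get_obs());a=np.linspace(0,2*np.pi,24,endpoint=False)
# hub/flange edges: predicted flange ellipse top/left/right rows for base at (x,y)
for x,y in((.5589,-.2883),):
    p=proj(K,W,np.c_[x+.03*np.cos(a),y+.03*np.sin(a),0*a+.027]);print("flange",p.min(0),p.max(0))
```

```text
wrist cover_mid 0.83 [227 338  29  59] [ 0.5033 -0.2605  0.    ] iou 0.114
wrist cover_mid 0.61 [276 278 104 104] [ 0.5562 -0.2874  0.    ] iou 0.927
wrist rotor_base_mid 0.87 [280 204  72  56] [ 0.5582 -0.2885  0.    ] iou 0.802
flange [243.99956525 175.44225413] [313.08617691 240.97385739]
```

```bash
python3 -m crank '[{"offset":[0.002,0.001,0.02],"twist":[0,0,0]},{"offset":[0.002,0.001,0.05],"twist":[0,0,0]},{"offset":[0.002,0.001,0.07],"twist":[0,0,0]},{"offset":[0.002,0.001,0.085],"twist":[0,0,0]},{"offset":[0.002,0.001,0.093],"twist":[0,0,0]},{"offset":[0.002,0.001,0.097],"twist":[0,0,0]},{"offset":[0.002,0.001,0.099],"twist":[0,0,0]},{"offset":[0.002,0.001,0.1],"twist":[0,0,0]}]'
```

```text
t: 14.62
tool_pos: [0.5602, -0.2895, 0.032]
tool_rot: [3.141, -0.001, 0.002]
contact_force: [-0.2, 0.0, 0.5]
opening: 0.0535
grip_force: 42.5
```

```bash
python3 -m crank '[{"offset":[0,0,0],"twist":[0,0,0]},{"offset":[0,0,0],"twist":[0,0,0]},{"offset":[0,0,0],"twist":[0,0,0]},{"offset":[0,0,-0.03],"twist":[0,0,0]},{"offset":[0,0,-0.08],"twist":[0,0,0]},{"offset":[0.02,-0.044,-0.11],"twist":[0,0,0]},{"offset":[0.04,-0.09,-0.11],"twist":[0,0,0]},{"offset":[0.06,-0.135,-0.11],"twist":[0,0,0]},{"offset":[0.08,-0.18,-0.11],"twist":[0,0,0]},{"offset":[0.097,-0.221,-0.11],"twist":[0,0,0]},{"offset":[0.097,-0.221,-0.11],"twist":[0,0,0]},{"offset":[0.097,-0.221,-0.11],"twist":[0,0,0]}]' 1
python3 - <<'E'
from h import *
im=look(["gasket_mid"],"wrist")
im=get_image("scene")
cv2.imwrite("pics/crop2.png",cv2.resize(im[250:330,140:260,::-1],None,fx=5,fy=5,interpolation=cv2.INTER_CUBIC))
E
```

```text
t: 16.12
tool_pos: [0.6567, -0.0685, 0.1413]
tool_rot: [3.141, -0.0, -0.0]
contact_force: [0.2, -0.5, 0.1]
opening: 0.0854
grip_force: 0.0
wrist gasket_mid 0.98 [277 199  46  47] [ 0.6581 -0.0676  0.    ] iou 0.909
```

View pics/crop2.png

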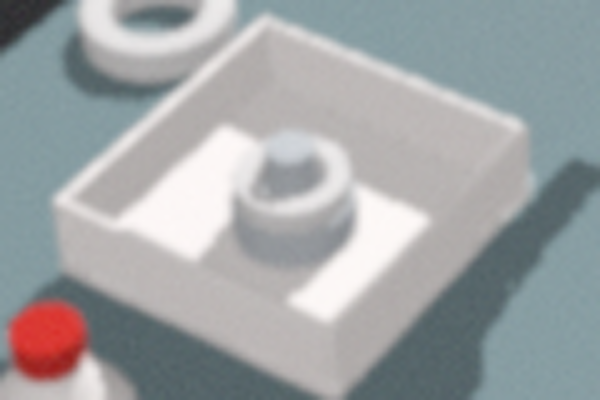

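The cover sits flat on the flange with the hub rising through it at crop (290,150). Now the gasket.

```bash
python3 -m crank '[{"offset":[0.001,-0.001,0.05],"twist":[0,0,0]},{"offset":[0.001,-0.001,0.1],"twist":[0,0,0]},{"offset":[0.001,-0.001,0.125],"twist":[0,0,0]},{"offset":[0.001,-0.001,0.135],"twist":[0,0,0]},{"offset":[0.001,-0.001,0.1395],"twist":[0,0,0]},{"offset":[0.001,-0.001,0.1395],"twist":[0,0,0]}]' 1
python3 -m crank '[{"offset":[0,0,0],"twist":[0,0,0]},{"offset":[0,0,0],"twist":[0,0,0]},{"offset":[0,0,0],"twist":[0,0,0]},{"offset":[0,0,0],"twist":[0,0,0]},{"offset":[0,0,0],"twist":[0,0,0]}]' 0 25
python3 -m crank '[{"offset":[0,0,-0.03],"twist":[0,0,0]},{"offset":[0,0,-0.08],"twist":[0,0,0]},{"offset":[-0.02,0.044,-0.13],"twist":[0,0,0]},{"offset":[-0.04,0.09,-0.13],"twist":[0,0,0]},{"offset":[-0.06,0.135,-0.13],"twist":[0,0,0]},{"offset":[-0.08,0.18,-0.13],"twist":[0,0,0]},{"offset":[-0.098,0.221,-0.13],"twist":[0,0,0]},{"offset":[-0.098,0.221,-0.13],"twist":[0,0,0]},{"offset":[-0.098,0.221,-0.13],"twist":[0,0,0]}]'
python3 - <<'E'
from h import *
im=look(["gasket_mid"],"wrist",{"gasket_mid":.129})
print(get_obs()["tool_pos"])
cv2.imwrite("pics/w4.png",im[:,:,::-1])
E
```

```text
t: 17.02
tool_pos: [0.6588, -0.0677, 0.0031]
tool_rot: [3.141, -0.002, 0.003]
contact_force: [0.4, -0.5, 0.3]
opening: 0.0853
grip_force: 0.0
t: 17.65
tool_pos: [0.6586, -0.0673, 0.0032]
tool_rot: [3.141, -0.001, 0.002]
contact_force: [-2.2, -0.2, 7.1]
opening: 0.0442
grip_force: 24.9
t: 18.77
tool_pos: [0.5598, -0.2878, 0.1316]
tool_rot: [-3.141, 0.001, -0.0]
contact_force: [-0.2, 0.9, -1.0]
opening: 0.0444
grip_force: 25.6
wrist gasket_mid 0.61 [276 274  85  83] [ 0.5595 -0.2879 -0.    ] iou 0.914
[ 0.56018797 -0.28707746  0.13161909]
```

View pics/w4.png

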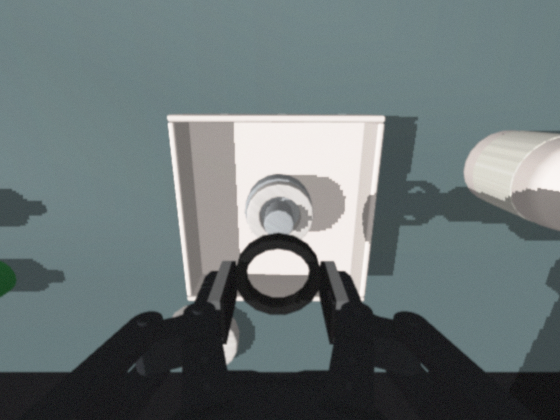

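The gasket is held level (centre (278,273)), with the hub and cover ahead at (279,207). Lower it onto the cover.

```bash
python3 -m crank '[{"offset":[-0.001,0.001,0.02],"twist":[0,0,0]},{"offset":[-0.001,0.001,0.04],"twist":[0,0,0]},{"offset":[-0.001,0.001,0.06],"twist":[0,0,0]},{"offset":[-0.001,0.001,0.075],"twist":[0,0,0]},{"offset":[-0.001,0.001,0.083],"twist":[0,0,0]},{"offset":[-0.001,0.001,0.087],"twist":[0,0,0]},{"offset":[-0.001,0.001,0.087],"twist":[0,0,0]}]'
python3 -m crank '[{"offset":[0,0,0],"twist":[0,0,0]},{"offset":[0,0,0],"twist":[0,0,0]},{"offset":[0,0,0],"twist":[0,0,0]},{"offset":[0,0,-0.03],"twist":[0,0,0]},{"offset":[0,0,-0.08],"twist":[0,0,0]},{"offset":[-0.01,-0.05,-0.11],"twist":[0,0,0]},{"offset":[-0.02,-0.1,-0.12],"twist":[0,0,0]},{"offset":[-0.034,-0.15,-0.12],"twist":[0,0,0]},{"offset":[-0.045,-0.2,-0.12],"twist":[0,0,0]},{"offset":[-0.056,-0.25,-0.12],"twist":[0,0,0]},{"offset":[-0.067,-0.3,-0.12],"twist":[0,0,0]},{"offset":[-0.08,-0.35,-0.12],"twist":[0,0,0]},{"offset":[-0.09,-0.392,-0.12],"twist":[0,0,0]},{"offset":[-0.09,-0.392,-0.12],"twist":[0,0,0]},{"offset":[-0.09,-0.392,-0.12],"twist":[0,0,0]}]' 1
python3 - <<'E'
from h import *
im=look(["bucket_mid","adapter_mid"],"wrist")
cv2.imwrite("pics/w5.png",im[:,:,::-1])
im=get_image("scene")
cv2.imwrite("pics/crop3.png",cv2.resize(im[250:330,140:260,::-1],None,fx=5,fy=5,interpolation=cv2.INTER_CUBIC))
E
```

```text
t: 19.75
tool_pos: [0.5591, -0.2895, 0.0452]
tool_rot: [3.141, -0.001, 0.001]
contact_force: [0.3, 0.4, -0.2]
opening: 0.0438
grip_force: 25.6
t: 21.62
tool_pos: [0.4692, 0.1026, 0.165]
tool_rot: [3.141, -0.0, 0.001]
contact_force: [0.0, -0.3, 0.4]
opening: 0.0854
grip_force: 0.0
wrist bucket_mid 0.91 [276 202  61  66] [0.4653 0.1034 0.    ] iou 0.937
wrist adapter_mid 0.96 [386 108  55  49] [0.5544 0.0069 0.    ] iou 0.909
wrist adapter_mid 0.63 [378 189  54  46] [0.4798 0.005  0.    ] iou 0.921
```

View pics/crop3.png

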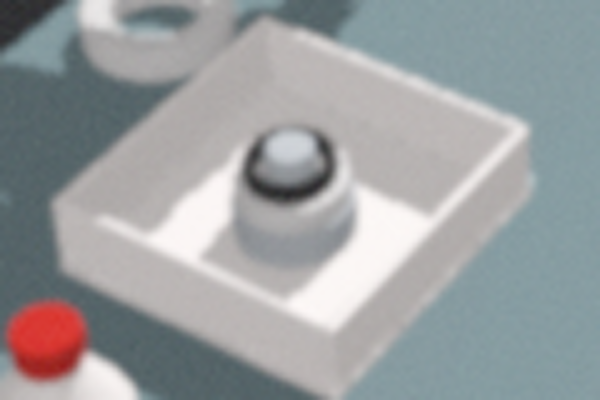

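View pics/w5.png

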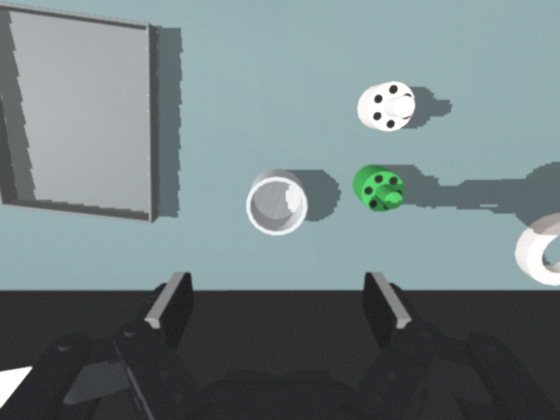

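The gasket lies on the cover round the hub (crop (290,165)). The bucket is upright at (277,203) in the wrist view, with room for the fingers beside the green part at (380,189).

```bash
python3 -m crank '[{"offset":[-0.0035,-0.001,0.05],"twist":[0,0,0]},{"offset":[-0.0035,-0.001,0.1],"twist":[0,0,0]},{"offset":[-0.0035,-0.001,0.135],"twist":[0,0,0]},{"offset":[-0.0035,-0.001,0.15],"twist":[0,0,0]},{"offset":[-0.0035,-0.001,0.159],"twist":[0,0,0]},{"offset":[-0.0035,-0.001,0.159],"twist":[0,0,0]}]' 1
python3 -m crank '[{"offset":[0,0,0],"twist":[0,0,0]},{"offset":[0,0,0],"twist":[0,0,0]},{"offset":[0,0,0],"twist":[0,0,0]},{"offset":[0,0,0],"twist":[0,0,0]},{"offset":[0,0,0],"twist":[0,0,0]}]' 0 60
```

```text
t: 22.58
tool_pos: [0.4662, 0.1037, 0.0064]
tool_rot: [-3.142, 0.001, -0.001]
contact_force: [0.1, -0.3, 0.8]
opening: 0.0854
grip_force: 0.0
t: 23.2
tool_pos: [0.4669, 0.1038, 0.0077]
tool_rot: [3.141, -0.0, 0.004]
contact_force: [-2.4, -2.0, 5.6]
opening: 0.0576
grip_force: 64.1
```

```bash
python3 -m crank '[{"offset":[0,0,-0.02],"twist":[0,0,0]},{"offset":[0,0,-0.05],"twist":[0,0,0]},{"offset":[0.01,-0.02,-0.09],"twist":[0,0,0]},{"offset":[0.02,-0.05,-0.11],"twist":[0,0,0]},{"offset":[0.035,-0.09,-0.11],"twist":[0,0,0]},{"offset":[0.05,-0.13,-0.11],"twist":[0,0,0]},{"offset":[0.065,-0.16,-0.11],"twist":[0,0,0]},{"offset":[0.077,-0.189,-0.11],"twist":[0,0,0]},{"offset":[0.077,-0.189,-0.11],"twist":[0,0,0]},{"offset":[0.077,-0.189,-0.11],"twist":[0,0,0]}]'
python3 - <<'E'
from h import *
im=look(["tray","bucket_mid"],"wrist",{"bucket_mid":.11})
print(get_obs()["tool_pos"])
look(["tray"],"side");look(["tray"],"scene")
cv2.imwrite("pics/w6.png",im[:,:,::-1])
E
```

```text
t: 24.45
tool_pos: [0.5419, 0.2924, 0.1152]
tool_rot: [3.141, -0.0, -0.002]
contact_force: [-0.2, -0.2, -2.9]
opening: 0.0571
grip_force: 65.5
wrist tray 0.97 [288 190 208 200] [0.5405 0.2947 3.0162] iou 0.713
wrist bucket_mid 0.77 [278 291 131 144] [0.5418 0.2922 0.    ] iou 0.916
[0.54216698 0.29199496 0.11556587]
side tray 0.95 [267 280  73  48] [ 0.541   0.2926 -0.1096] iou 0.943
scene tray 0.71 [304 183  74  44] [ 0.5433  0.2926 -0.1204] iou 0.939
```

View pics/w6.png

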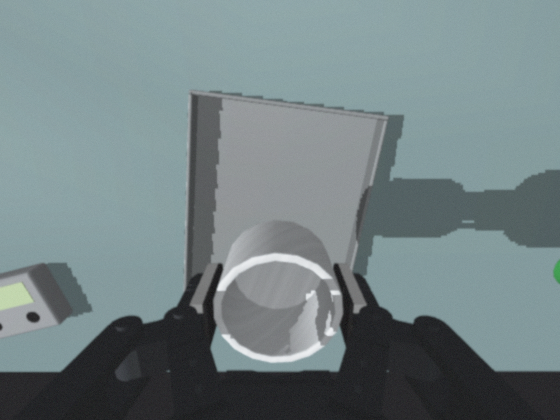

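The bucket is held upright (mouth centre (278,308)) over the tray's middle. Lower gently.

```bash
python3 -m crank '[{"offset":[0,-0.001,0.025],"twist":[0,0,0]},{"offset":[0,-0.001,0.05],"twist":[0,0,0]},{"offset":[0,-0.001,0.075],"twist":[0,0,0]},{"offset":[0,-0.001,0.09],"twist":[0,0,0]},{"offset":[0,-0.001,0.097],"twist":[0,0,0]},{"offset":[0,-0.001,0.1],"twist":[0,0,0]},{"offset":[0,-0.001,0.102],"twist":[0,0,0]},{"offset":[0,-0.001,0.103],"twist":[0,0,0]},{"offset":[0,-0.001,0.104],"twist":[0,0,0]},{"offset":[0,-0.001,0.104],"twist":[0,0,0]}]'
```

```text
t: 26.05
tool_pos: [0.5427, 0.2939, 0.0119]
tool_rot: [-3.142, 0.001, -0.0]
contact_force: [-0.8, 1.3, -3.6]
opening: 0.0575
grip_force: 65.5
```

```bash
python3 -m crank '[{"offset":[0,0,0.001],"twist":[0,0,0]},{"offset":[0,0,0.001],"twist":[0,0,0]},{"offset":[0,0,0.002],"twist":[0,0,0]},{"offset":[0,0,0.002],"twist":[0,0,0]}]'
```

```text
t: 26.55
tool_pos: [0.5427, 0.2939, 0.0108]
tool_rot: [3.141, -0.001, -0.0]
contact_force: [-5.1, -1.8, 5.6]
opening: 0.0573
grip_force: 66.2
```

```bash
python3 -m crank '[{"offset":[0,0,0],"twist":[0,0,0]},{"offset":[0,0,0],"twist":[0,0,0]},{"offset":[0,0,0],"twist":[0,0,0]},{"offset":[0,0,-0.03],"twist":[0,0,0]},{"offset":[0,0,-0.08],"twist":[0,0,0]},{"offset":[0,0.04,-0.13],"twist":[0,0,0]},{"offset":[0.002,0.09,-0.16],"twist":[0,0,0]},{"offset":[0.004,0.14,-0.16],"twist":[0,0,0]},{"offset":[0.006,0.19,-0.16],"twist":[0,0,0]},{"offset":[0.008,0.24,-0.16],"twist":[0,0,0]},{"offset":[0.012,0.288,-0.16],"twist":[0,0,0]},{"offset":[0.012,0.288,-0.16],"twist":[0,0,0]},{"offset":[0.012,0.288,-0.16],"twist":[0,0,0]}]' 1
python3 - <<'E'
from h import *
im=look(["adapter_mid","bucket_mid"],"wrist")
for c in("scene","side"): look(["bucket_mid","adapter_mid"],c,{"bucket_mid":.003})
print(get_obs()["tool_pos"])
im=get_image("side");cv2.imwrite("pics/crop4.png",cv2.resize(im[200:320,200:340,::-1],None,fx=4.5,fy=4.5,interpolation=cv2.INTER_CUBIC))
E
```

```text
t: 28.18
tool_pos: [0.5544, 0.0061, 0.1697]
tool_rot: [-3.141, 0.001, 0.0]
contact_force: [-0.5, 0.5, 0.1]
opening: 0.0854
grip_force: 0.0
wrist adapter_mid 0.92 [277 199  36  46] [0.5546 0.0064 0.    ] iou 0.878
wrist adapter_mid 0.73 [280 265  40  58] [0.4803 0.0047 0.    ] iou 0.926
wrist bucket_mid 0.94 [ 19 209  38  57] [ 0.5412  0.2984 -0.    ] iou 0.977
scene bucket_mid 0.89 [306 183  14  18] [ 0.5425  0.2961 -0.    ] iou 0.725
scene adapter_mid 0.79 [238 219  14  26] [ 0.4828  0.0039 -0.    ] iou 0.831
scene adapter_mid 0.63 [262 226  15  26] [ 0.5571  0.0039 -0.    ] iou 0.824
side bucket_mid 0.59 [266 276  24  24] [0.5423 0.2939 0.    ] iou 0.87
side adapter_mid 0.75 [308 223  19  22] [0.4806 0.0018 0.    ] iou 0.751
side adapter_mid 0.66 [217 219  38  32] [ 0.7841  0.0761 -0.    ] iou 0.319
side adapter_mid 0.59 [288 220   9  18] [ 0.5589 -0.0035  0.    ] iou 0.678
[0.55443114 0.00632026 0.1697931 ]
```

View pics/crop4.png

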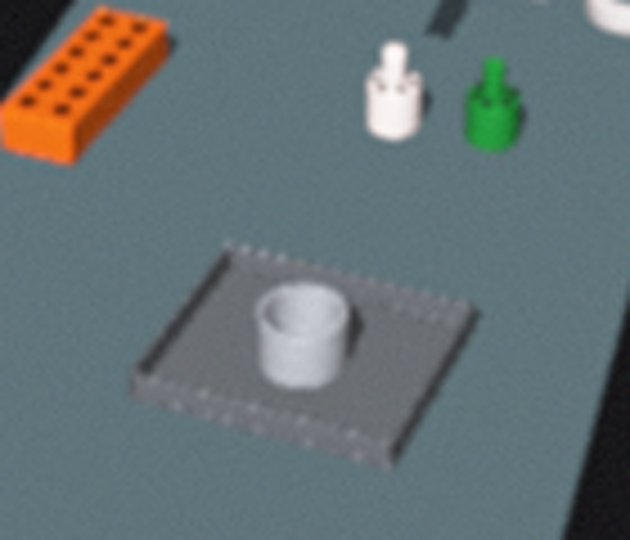

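The bucket stands upright in the tray's middle (crop (303,335)); the white adapter is at crop (393,95). Grip its stem.

```bash
python3 -m crank '[{"offset":[0,0,0.05],"twist":[0,0,0]},{"offset":[0,0,0.09],"twist":[0,0,0]},{"offset":[0,0,0.115],"twist":[0,0,0]},{"offset":[0,0,0.1255],"twist":[0,0,0]},{"offset":[0,0,0.1255],"twist":[0,0,0]}]' 1
python3 -m crank '[{"offset":[0,0,0],"twist":[0,0,0]},{"offset":[0,0,0],"twist":[0,0,0]},{"offset":[0,0,0],"twist":[0,0,0]},{"offset":[0,0,0],"twist":[0,0,0]},{"offset":[0,0,0],"twist":[0,0,0]},{"offset":[0,0,0],"twist":[0,0,0]}]' 0 30
python3 -m crank '[{"offset":[0,0,-0.03],"twist":[0,0,0]},{"offset":[0,0,-0.07],"twist":[0,0,0]},{"offset":[0,-0.02,-0.11],"twist":[0,0,0]},{"offset":[-0.002,-0.07,-0.12],"twist":[0,0,0]},{"offset":[-0.004,-0.12,-0.12],"twist":[0,0,0]},{"offset":[-0.006,-0.17,-0.12],"twist":[0,0,0]},{"offset":[-0.008,-0.22,-0.12],"twist":[0,0,0]},{"offset":[-0.01,-0.26,-0.12],"twist":[0,0,0]},{"offset":[-0.012,-0.288,-0.12],"twist":[0,0,0]},{"offset":[-0.012,-0.288,-0.12],"twist":[0,0,0]},{"offset":[-0.012,-0.288,-0.12],"twist":[0,0,0]}]'
python3 - <<'E'
from h import *
im=look(["adapter_mid","bucket_mid"],"wrist",{"adapter_mid":.12,"bucket_mid":.003})
print(get_obs()["tool_pos"])
cv2.imwrite("pics/w7.png",im[:,:,::-1])
E
```

```text
t: 29.3
tool_pos: [0.5543, 0.0059, 0.0441]
tool_rot: [-3.141, 0.001, 0.001]
contact_force: [0.2, -0.1, 0.7]
opening: 0.0852
grip_force: 0.0
t: 30.05
tool_pos: [0.5548, 0.0059, 0.0448]
tool_rot: [-3.142, 0.001, -0.001]
contact_force: [-1.3, 0.2, 3.1]
opening: 0.0148
grip_force: 29.2
t: 31.42
tool_pos: [0.5424, 0.2932, 0.1637]
tool_rot: [3.141, -0.001, -0.001]
contact_force: [-1.0, -0.4, -0.9]
opening: 0.0147
grip_force: 29.4
wrist adapter_mid 0.71 [537 254  45  50] [ 0.5395  0.1054 -0.    ] iou 0.73
wrist adapter_mid 0.65 [278 263  68  95] [0.5442 0.2932 0.    ] iou 0.744
wrist bucket_mid 0.8 [276 196  63  54] [ 0.5424  0.2939 -0.    ] iou 0.766
[0.54276748 0.29278539 0.16417428]
```

View pics/w7.png

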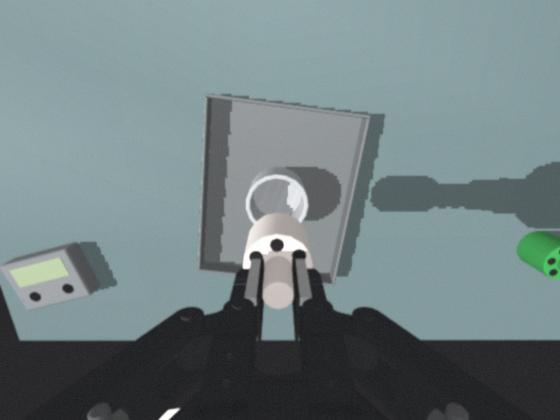

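The adapter hangs upright (body (278,240)) over the bucket (277,203), centred within about 1 mm.

```bash
python3 -m crank '[{"offset":[0,-0.001,0.03],"twist":[0,0,0]},{"offset":[0,-0.001,0.055],"twist":[0,0,0]},{"offset":[0,-0.001,0.075],"twist":[0,0,0]},{"offset":[0,-0.001,0.09],"twist":[0,0,0]},{"offset":[0,-0.001,0.1],"twist":[0,0,0]},{"offset":[0,-0.001,0.106],"twist":[0,0,0]},{"offset":[0,-0.001,0.109],"twist":[0,0,0]},{"offset":[0,-0.001,0.111],"twist":[0,0,0]},{"offset":[0,-0.001,0.112],"twist":[0,0,0]}]'
```

```text
t: 32.7
tool_pos: [0.5429, 0.295, 0.0527]
tool_rot: [-3.141, 0.001, -0.001]
contact_force: [0.5, -0.5, -0.5]
opening: 0.0151
grip_force: 29.4
```

```bash
python3 -m crank '[{"offset":[0,0,0.001],"twist":[0,0,0]},{"offset":[0,0,0.001],"twist":[0,0,0]}]'
python3 -m crank '[{"offset":[0,0,0],"twist":[0,0,0]},{"offset":[0,0,0],"twist":[0,0,0]},{"offset":[0,0,0],"twist":[0,0,0]},{"offset":[0,0,-0.03],"twist":[0,0,0]},{"offset":[0,0,-0.08],"twist":[0,0,0]},{"offset":[0,0.05,-0.13],"twist":[0,0,0]},{"offset":[0,0.1,-0.16],"twist":[0,0,0]},{"offset":[0,0.15,-0.18],"twist":[0,0,0]},{"offset":[0,0.15,-0.18],"twist":[0,0,0]},{"offset":[0,0.15,-0.18],"twist":[0,0,0]}]' 1
python3 - <<'E'
from h import *
for c in("scene","side"): look(["bucket_mid","adapter_mid","rotor_base_mid","cover_mid","gasket_mid"],c,dict(bucket_mid=.003,adapter_mid=.007,rotor_base_mid=.005,cover_mid=.027,gasket_mid=.041))
a=get_image("side");b=get_image("scene")
f=lambda i:cv2.resize(i[:,:,::-1],(390,390),interpolation=cv2.INTER_CUBIC)
cv2.imwrite("pics/end.png",np.hstack([f(a[230:330,215:315]),f(b[245:345,150:250])]))
E
```

```text
t: 32.95
tool_pos: [0.5429, 0.295, 0.0518]
tool_rot: [-3.141, 0.001, -0.001]
contact_force: [0.3, -0.4, 1.6]
opening: 0.0144
grip_force: 29.5
t: 34.2
tool_pos: [0.5423, 0.145, 0.2309]
tool_rot: [-3.141, 0.002, 0.001]
contact_force: [0.6, 0.3, 0.3]
opening: 0.0853
grip_force: 0.0
scene bucket_mid 0.59 [305 183  17  18] [ 0.5435  0.2945 -0.    ] iou 0.505
scene bucket_mid 0.44 [203 290  23  24] [ 0.5612 -0.2898 -0.    ] iou 0.243
scene adapter_mid 0.59 [239 220  14  22] [ 0.4867 -0.0021  0.    ] iou 0.824
scene rotor_base_mid 0.65 [199 290  26  24] [ 0.56  -0.288 -0.   ] iou 0.253
scene cover_mid 0.73 [171 256  32  24] [ 0.4357 -0.2345  0.    ] iou 0.613
scene cover_mid 0.47 [198 293  20   9] [ 0.5632 -0.2896 -0.    ] iou 0.273
scene cover_mid 0.38 [306 173  15  17] [ 0.5341  0.3161 -0.    ] iou 0.552
side bucket_mid 0.84 [266 276  22  18] [0.5444 0.294  0.    ] iou 0.572
side adapter_mid 0.59 [309 226  12  21] [0.4774 0.0185 0.    ] iou 0.658
side cover_mid 0.7 [340 200  22  15] [ 0.4023 -0.165   0.    ] iou 0.791
```

View pics/end.png

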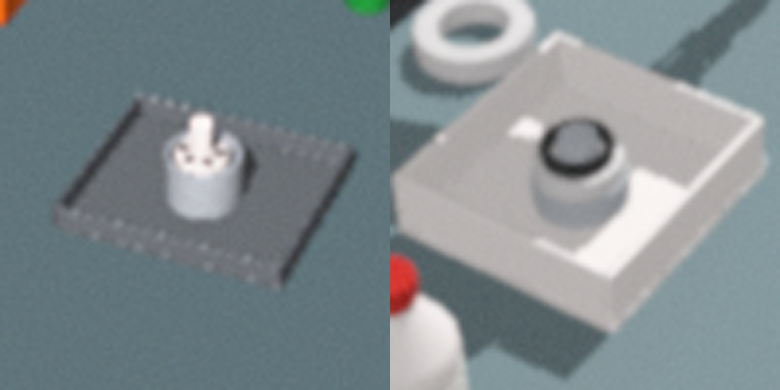

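The adapter stands stem-up in the bucket in the middle of the tray (left, (202,165)). The rotor stack is flat and centred in the box (right, (580,160)), and the gripper is clear and open.

```bash
python3 -c "from station import *; print(finish_job())"
```

```text
the job is handed in; nothing more can be done
None
```

I handed the job in at about 34 s. The final pictures show the base, cover and gasket stacked in the middle of the deep box, and the adapter standing stem-up in the bucket in the middle of the tray. The robot was clear, but no judging result came back.

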